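# Ready the bench scale: on, unit, tare

## Robot

A 6-joint arm with a two-finger parallel gripper is mounted at the origin on the work surface. World frame = base frame: x ahead of the robot, y to its left, z up, the work surface at z = 0. Lengths are in m, angles in rad, forces in N, time in s.
With the tool pointing down it reaches from about 0.375 to 0.9 m from the base axis. Payload 3.1 kg.
Tool frame: the origin (TCP) lies on the centre line of the jaws, within the pads' length; the fingertips stand 8 mm ahead of it and the grasp point (between the pads) lies 11 mm behind it; z points along the fingers, y is the line along which they close (so a half turn about z gives the same grasp; the last joint's range is limited). The gripper opens to 85 mm and grips with 20 to 120 N. Pads are 22 mm wide; open, the fingers measure 114 mm over their backs; the gripper's body (76 mm by 85 mm) begins 54 mm behind the grasp point. The pads swing forward as they close: fully open they stand 13 mm farther back than shut.
Start: joints at [-1.502, 0.527, 1.433, -0, 1.181, -0.178], TCP at [0.153, -0.606, 0.239] pointing down, gripper open.
Joint ranges: [-3.08, 3.08], [-0.75, 2.2], [0.22, 2.44], [-1.43, 4.57], [0, 2.65], [-2.85, 2.85]. Speed limits (rad/s): [2.79, 2.79, 3.14, 3.14, 3.14, 3.14].

## Interface

Orientations are given as a unit quaternion [x, y, z, w].
In Python, from station import * gives the robot as it stands.
- The arm moves only by the tool play_rows, never from a script. Its argument "rows" is a list of rows, each a list of 3 entries, a list of its own where there are three numbers: the turn, a rotation vector about the tool's x, y, z in degrees, then the shift along the tool's x, y, z in mm, then the closure, from 0 (fully open) to 1 (shut). In form: [[[ax, ay, az], [dx, dy, dz], jaw], ...]. A call has 1 to 12 rows; each row shifts and turns the commanded pose from where the row before left it, along the tool's axes as they then stand; what a row does not reach is not made up. A row lasts 1/12 s, in which the tool goes at most 41.7 mm and 7.16 degrees, less where a joint would pass 70% of its speed; a pose out of reach is approached as far as the arm can. A call with a gripper value outside its range is refused whole. The fingers move at their own pace and stop on an object; "grip_force" is the grip in N (left out, the last holds). Time passes only in rows, so rows that do not move let the fingers close. It gives the time, the measured TCP pose, the force, the opening and the grip force at its end, in the units of the state.
- sense(): the state, without advancing time (a new reading comes with each control period).
- snapshot(name): name is "scene" or "side" or "wrist"; returns (picture, depth): 384x512x3 uint8, red, green, blue; 384x512 float32, m along the optical axis (not along the pixel's ray), 0 where there is no reading.
- get_calibration(name): a dict with "vfov" (degrees; the focal length in pixels is half the picture's height over the tangent of half this angle, whatever the lens; pixels are square), "cx", "cy" (the principal point, pixels), "xyz" and "attitude" of the camera in the world. Camera axes: x right, y down, z forward; pixel columns grow to the right and rows downward; lengths in m; the calibration is good to about 2 mm. A picture is of the moment at which its call begins: read the wrist's pose just before it. get_calibration takes no time and is no camera call; for the wrist camera it gives the pose at the moment of the call.
- sign_off(): hands the job in; it is judged then, once.
The state is a dict: "t": time; "q": joint angles; "qd": joint speeds; "tau": joint torques, N m; "tcp_pos": TCP position; "tool_rot": TCP orientation; "force": force on the tool from outside, world axes, zero at the start; "ft_torque": the same for the moment, N m; "finger_gap": opening from 0.0 (shut) to 1.0 (fully open); "gripper_force": force on a finger pad.
Only numpy, scipy, OpenCV 4.12 (cv2) and the standard library are available. Lean on these libraries where they do the work, as an engineer would, in place of code of your own. Each camera call takes 0.05 s, during which the arm holds its last target. There are 200 camera calls.

## Task

Make the bench scale ready for weighing into the tub that stands on its pan: with the fingertips touch lightly the green on/off key, then the white unit key, then the blue tare key, pressing each in far enough to register and letting it spring back up before the next. Keep off the yellow lamp key and do not lean on the pan; leave the tub and the things around the scale where they are, neither shifted nor picked up, and finish with all the keys up.

Things in the scene. Friction and masses are not known exactly. Their poses are not given: they have to be found in the camera images.
- scale: white bench scale, fixed, 310 mm deep (x) by 240 mm wide (y). Origin on the bench, mid-width, 155 mm behind its front edge; z up, x from front (keys) to back (pan). Dark panel slopes 10 deg down to the front: 56 mm high at x=-35 mm, 35 mm at x=-153 mm; display behind the keys. One row of keys at x=-125 mm, 56 mm apart; left (+y) to right: green, yellow, white, blue
- pan: stainless weighing pan of the scale, 190 mm (x) by 230 mm (y), top face 74 mm above the bench; origin at the centre of its underside (60 mm behind the scale's origin), axes as the scale's. Its front edge is 90 mm behind the key row. Not to be touched
- key_on_top (a point): spring key, 26 mm (along the scale's x) by 30 mm (y), white ring-and-bar symbol on green, on the sloping panel; the first of the row, leftmost (+y). The point is the centre of the cap's top face, 8 mm above the panel, about 48 mm above the bench; z points straight out of the key (10 deg from vertical, leaning to the scale's front), x up the panel towards the pan
- key_unit_top (a point): spring key, 26 mm (along the scale's x) by 30 mm (y), dark two-arrow circle on white, on the sloping panel; third of the row. The point is the centre of the cap's top face, 8 mm above the panel, about 48 mm above the bench; z points straight out of the key (10 deg from vertical, leaning to the scale's front), x up the panel towards the pan
- key_tare_top (a point): spring key, 26 mm (along the scale's x) by 30 mm (y), white line between two facing arrows on blue, on the sloping panel; last of the row, rightmost (-y). The point is the centre of the cap's top face, 8 mm above the panel, about 48 mm above the bench; z points straight out of the key (10 deg from vertical, leaning to the scale's front), x up the panel towards the pan
- key_lamp_top (a point): spring key, 26 mm (along the scale's x) by 30 mm (y), dark sun symbol on yellow, on the sloping panel; second of the row; not to be pressed. The point is the centre of the cap's top face, 8 mm above the panel, about 48 mm above the bench; z points straight out of the key (10 deg from vertical, leaning to the scale's front), x up the panel towards the pan
- key_on (a joint): how far the green on/off key is pushed in along its own axis, m: 0 = up (at rest), 0.005 = bottom stop. It gives from about 0.8 N, takes about 2.1 N at 2 mm and 4 N at the stop; it registers at 2 mm and springs back when let go
- key_unit (a joint): how far the white unit key is pushed in along its own axis, m: 0 = up (at rest), 0.005 = bottom stop. It gives from about 0.8 N, takes about 2.1 N at 2 mm and 4 N at the stop; it registers at 2 mm and springs back when let go
- key_tare (a joint): how far the blue tare key is pushed in along its own axis, m: 0 = up (at rest), 0.005 = bottom stop. It gives from about 0.8 N, takes about 2.1 N at 2 mm and 4 N at the stop; it registers at 2 mm and springs back when let go
- key_lamp (a joint): how far the yellow lamp (not to be pressed) key is pushed in along its own axis, m: 0 = up (at rest), 0.005 = bottom stop. It gives from about 0.8 N, takes about 2.1 N at 2 mm and 4 N at the stop; it registers at 2 mm and springs back when let go
- tub_center (a point): square polypropylene tub, translucent white with a blue snap lid, 116 x 116 mm at the lid (a 10 mm lid tab on one side), 65 mm tall, loose on the pan, its top about 139 mm above the bench; the point is its centre half-way up, z up. It stays where it stands
- filter_center (a point): round pleated cartridge filter, cream pleats between black end caps, 128 mm across, 62 mm tall, standing loose on the bench; the point is its centre, half-way up. Bystander
- scraper_center (a point): orange silicone scraper lying flat, 255 mm long (its x, blade at +x), 56 mm wide, 14 mm thick; the point is on the handle, 130 mm from its handle end and 7 mm up. Bystander
- brush_center (a point): bottle brush lying down, 310 mm long (its x), wooden handle 22 mm thick at -x, white bristle head 48 mm thick at +x; the point is on the handle near the balance point, 120 mm from its handle end. Bystander
There are look-alikes about, which are no part of the job. Of the things that look like the part that bears tub_center, the middle-sized one is meant.

How it is judged:
On the way, in this order (a step that is already met when the one before it is completed fails the run):
1. the green on/off key is pushed in at least 2 mm, the other keys being up (value of joint key_on above 0.002 m and value of joint each of key_unit, key_tare, key_lamp below 0.001 m), for 0.05 s.
2. the white unit key is pushed in at least 2 mm, the other keys being up (value of joint key_unit above 0.002 m and value of joint each of key_on, key_tare, key_lamp below 0.001 m), for 0.05 s.
3. the blue tare key is pushed in at least 2 mm, the other keys being up (value of joint key_tare above 0.002 m and value of joint each of key_on, key_unit, key_lamp below 0.001 m), for 0.05 s.
At the end, for the whole second after the job is handed in: all four keys are up again (within 1 mm), the tub stands upright on the pan within 12 mm of where it stood, and the filter, scraper and brush are within 20 mm of where they lay (value of joint each of key_on, key_unit, key_tare, key_lamp below 0.001 m and z of tub_center in the frame of pan between 0.034 and 0.043 m and angle between tub_center's own z axis and vertical below 0.1 rad and distance of tub_center from where it was at the start of the episode below 0.012 m and distance of each of filter_center, scraper_center, brush_center from where it was at the start of the episode below 0.02 m); the robot touches nothing.
It fails at once if the yellow lamp key is pressed (2 mm or more) (value of joint key_lamp above 0.002 m).
It fails at once if the scale or its keys are pushed harder than a light touch (over 18 N) (contact force between any of the fingers, the arm and scale above 18 N).
It fails at once if the robot leans on the pan (over 1.5 N) (contact force between any of the fingers, the arm and pan above 1.5 N).
It fails at once if the tub is shifted or lifted (over 12 mm) (distance of tub_center from where it was at the start of the episode above 0.012 m).
It fails at once if the filter, the scraper or the brush is shifted or lifted (over 20 mm) (distance of any of filter_center, scraper_center, brush_center from where it was at the start of the episode above 0.02 m).
It also fails if it takes over 58 s, if anything falls off the work surface, if the arm or the gripper's body presses on something with over 40 N, if the wrist force passes 120 N, or if a joint passes its speed limit or range.

## Working session

There is one attempt and no reset: what is moved stays moved. The work goes in short steps, Python scripts to look and compute and a tool call to move; the robot and the scene stay as the last step left them, time stands still between calls to the robot, and variables do not carry over. Pictures are saved under pics/ and viewed, at most 10 in all, crops included, and the job is handed in when it is done.

Besides the shell and the picture viewer there is one more tool, called by a JSON object that holds its "api" and its "payload". play_rows: Moves the arm, as the interface text tells. Its arguments: {"type":"object","properties":{"rows":{"type":"array","items":{"type":"array"}},"grip_force":{"type":"number"}},"required":["rows"]}

```bash
mkdir -p pics
python3 - <<'E'
from station import *
import cv2,numpy as np
for n in("scene","side"):
    p,d=snapshot(n); c=get_calibration(n); print(n,c)
    np.savez(f"pics/{n}.npz",p=p,d=d)
    cv2.imwrite(f"pics/{n}.png",p[...,::-1])
s=sense();print(s["t"],s["tcp_pos"],s["tool_rot"],s["force"],s["finger_gap"])
E
```

```text
scene {'vfov': 54.01765569164737, 'cx': 250.8266122241763, 'cy': 194.0353300871758, 'xyz': array([1.35509487, 0.33276077, 1.15640391]), 'attitude': array([ 0.48385723,  0.80580172, -0.29563016, -0.17078809])}
side {'vfov': 55.74142041619437, 'cx': 260.88047880739407, 'cy': 192.9551697319618, 'xyz': array([0.1340982 , 0.60021769, 0.98484889]), 'attitude': array([-0.26389752,  0.89123128, -0.35490824,  0.10052388])}
0.1 [ 0.1526646  -0.60541158  0.23842526] [ 9.92395632e-01  1.23085112e-01  4.36900536e-05 -9.81572824e-04] [-0.0913585   0.67959639  0.07902156] 1.000022387742105
```

View pics/scene.png

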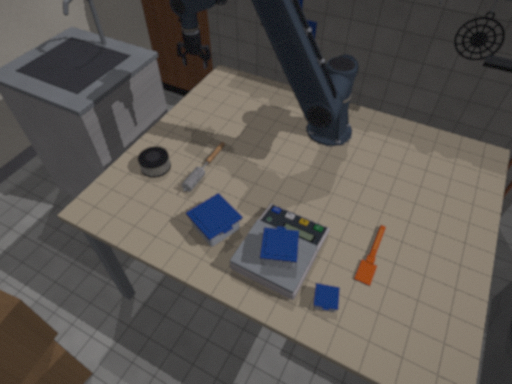

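View pics/side.png

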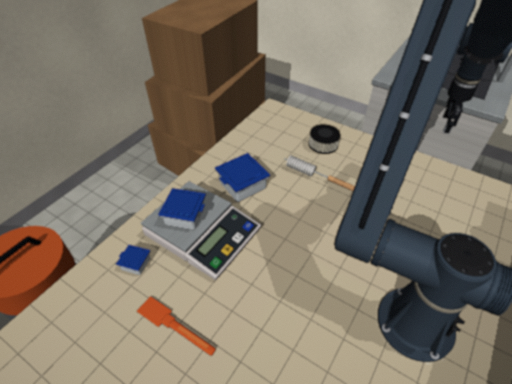

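The scene view shows the scale at about (280,250) with its keys facing the robot. The side view shows blue near (247,226), white (238,238), yellow (228,249) and green (215,262). Next I'll measure the keys.

```bash
cat > h.py <<'E'
import numpy as np,cv2
from scipy.spatial.transform import Rotation as R
def ray(c,u,v,h=384):
    f=h/2/np.tan(np.radians(c["vfov"])/2)
    r=R.from_quat(c["attitude"]).as_matrix()@np.array([(u-c["cx"])/f,(v-c["cy"])/f,1])
    return np.array(c["xyz"]),r
def onz(c,u,v,z):
    o,r=ray(c,u,v); return o+r*(z-o[2])/r[2]
def deproj(c,u,v,d):
    o,r=ray(c,u,v); return o+r*d
def blobs(p,box,lo,hi,amin=8):
    x0,y0,x1,y1=box
    hsv=cv2.cvtColor(np.ascontiguousarray(p[y0:y1,x0:x1]),cv2.COLOR_RGB2HSV)
    m=cv2.inRange(hsv,lo,hi)
    n,l,s,ce=cv2.connectedComponentsWithStats(m)
    return [(int(s[i,4]),ce[i]+[x0,y0]) for i in range(1,n) if s[i,4]>=amin]
E
python3 - <<'E'
from station import *
from h import *
cols={"green":((45,100,40),(85,255,255)),"yellow":((18,120,120),(32,255,255)),"white":((0,0,165),(180,60,255)),"blue":((100,120,40),(130,255,255))}
box={"scene":(262,203,330,245),"side":(200,205,262,275)}
for n in box:
    z=np.load(f"pics/{n}.npz");p,d=z["p"],z["d"];c=get_calibration(n)
    for k,(lo,hi) in cols.items():
        for a,(u,v) in blobs(p,box[n],lo,hi):
            print(n,k,a,np.round([u,v],1),"plane",np.round(onz(c,u,v,.048),4),"depth",np.round(deproj(c,u,v,d[int(round(v)),int(round(u))]),4))
    x0,y0,x1,y1=box[n]
    cv2.imwrite(f"pics/{n}_c.png",cv2.resize(p[y0:y1,x0:x1,::-1],None,fx=8,fy=8,interpolation=cv2.INTER_NEAREST))
E
```

```text
scene green 54 [317.6 228.1] plane [0.5722 0.1683 0.048 ] depth [0.5728 0.1684 0.0488]
scene yellow 19 [303.9 221.9] plane [0.5701 0.1145 0.048 ] depth [0.569  0.1142 0.0464]
scene blue 54 [275.9 210.1] plane [0.5689 0.0018 0.048 ] depth [0.5683 0.0016 0.0472]
scene blue 573 [279.6 236.4] plane [0.6672 0.0639 0.048 ] depth [0.7236 0.086  0.1389]
side green 110 [215.3 262.1] plane [0.5656 0.169  0.048 ] depth [0.5639 0.1708 0.0518]
side yellow 77 [226.6 249.3] plane [0.565  0.1134 0.048 ] depth [0.5646 0.1137 0.0487]
side white 77 [250.3 207.4] plane [ 0.5993 -0.0689  0.048 ] depth [ 6.234e-01 -1.035e-01 -5.000e-04]
side white 10 [212.5 226.1] plane [0.6573 0.0655 0.048 ] depth [0.653  0.0699 0.0557]
side white 9 [204. 235.] plane [0.6578 0.1087 0.048 ] depth [0.6528 0.1134 0.057 ]
side white 41 [237.  237.5] plane [0.5639 0.0592 0.048 ] depth [0.564  0.0592 0.048 ]
side white 862 [247.4 260.3] plane [0.4886 0.111  0.048 ] depth [0.5051 0.0883 0.0045]
side white 53 [206.3 269.6] plane [0.572 0.204 0.048] depth [0.5743 0.2019 0.0431]
side blue 23 [201.2 207.6] plane [0.7388 0.0235 0.048 ] depth [0.6825 0.0771 0.1352]
side blue 87 [247.4 226. ] plane [0.5623 0.0029 0.048 ] depth [0.5617 0.0038 0.0494]
```

View pics/side_c.png

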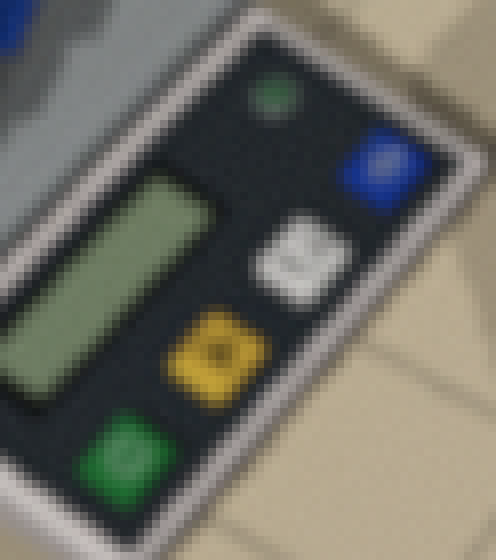

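The crop confirms green, yellow, white and blue keys in a row, 55–56 mm apart, as specified. The row runs along world y to within about 1°, with keys at x≈0.567 and y≈0.169, 0.114, 0.058 and 0.002. First I'll shut the jaws, square the tool to the scale and tilt it 10°.

{"api": "play_rows", "payload": {"rows": [[[0,0,5],[0,0,0],1],[[0,0,5],[0,0,0],1],[[0,0,5],[0,0,0],1],[[0,5,0],[0,0,0],1],[[0,5,0],[0,0,0],1],[[0,0,0],[0,0,0],1],[[0,0,0],[0,0,0],1]], "grip_force": 20}}

```text
t: 0.68
tcp_pos: [0.1516, -0.6058, 0.2387]
tool_rot: [0.996, -0.009, 0.086, -0.0]
force: [0.3, 0.1, 0.9]
finger_gap: 0.009
gripper_force: 0.0
```

```bash
cat > go.py <<'E'
from station import *
from h import *
import sys
K={"green":(.568,.169),"white":(.5665,.058),"blue":(.5655,.0025)}
def go(k,lift):
    s=sense();M=R.from_quat(s["tool_rot"]).as_matrix()
    n=np.array([-np.sin(np.radians(10)),0.0027,np.cos(np.radians(10))])
    tgt=np.array([*K[k],.048])+n*(lift+.008)
    print("axes",np.round(M.T,3).tolist(),"t",s["t"],"gap",s["finger_gap"],"F",np.round(s["force"],2))
    print("pos",np.round(s["tcp_pos"],4),"tgt",np.round(tgt,4),"tool shift mm",np.round(M.T@(tgt-s["tcp_pos"])*1000,1))
go(sys.argv[1],float(sys.argv[2]))
E
python3 go.py green 0.08
```

```text
axes [[0.985, -0.017, 0.172], [-0.017, -1.0, -0.002], [0.172, -0.001, -0.985]] t 0.6833 gap 0.0090805321236012 F [0.28 0.05 0.9 ]
pos [ 0.1516 -0.6058  0.2387] tgt [0.5527 0.1692 0.1347] tool shift mm [ 363.8 -781.7  170.4]
```

{"api": "play_rows", "payload": {"rows": [[[0,0,0],[15,-32.5,7],1],[[0,0,0],[15,-32.5,7],1],[[0,0,0],[15,-32.5,7],1],[[0,0,0],[15,-32.5,7],1],[[0,0,0],[15,-32.5,7],1],[[0,0,0],[15,-32.5,7],1],[[0,0,0],[15,-32.5,7],1],[[0,0,0],[15,-32.5,7],1],[[0,0,0],[15,-32.5,7],1],[[0,0,0],[15,-32.5,7],1],[[0,0,0],[15,-32.5,7],1],[[0,0,0],[15,-32.5,7],1]]}}

```text
t: 1.68
tcp_pos: [0.3513, -0.2172, 0.188]
tool_rot: [0.996, -0.007, 0.087, 0.001]
force: [0.1, -1.1, -0.5]
finger_gap: 0.001
gripper_force: 0.0
```

{"api": "play_rows", "payload": {"rows": [[[0,0,0],[15,-32.5,7],1],[[0,0,0],[15,-32.5,7],1],[[0,0,0],[15,-32.5,7],1],[[0,0,0],[15,-32.5,7],1],[[0,0,0],[15,-32.5,7],1],[[0,0,0],[15,-32.5,7],1],[[0,0,0],[15,-32.5,7],1],[[0,0,0],[15,-32.5,7],1],[[0,0,0],[15,-32.5,7],1],[[0,0,0],[15,-32.5,7],1],[[0,0,0],[15,-32.5,7],1],[[0,0,0],[0,0,0],1]]}}

```text
t: 2.68
tcp_pos: [0.5352, 0.1418, 0.1409]
tool_rot: [0.996, -0.004, 0.09, 0.0]
force: [0.3, 0.5, 0.4]
finger_gap: 0.001
gripper_force: 0.0
```

```bash
python3 go.py green 0.03
python3 - <<'E'
from station import *
from h import *
p,d=snapshot("wrist");c=get_calibration("wrist")
cv2.imwrite("pics/w1.png",p[...,::-1])
for k,lo,hi in(("green",(45,100,40),(85,255,255)),("yellow",(18,120,100),(32,255,255)),("blue",(100,120,40),(130,255,255)),("white",(0,0,165),(180,60,255))):
    for a,(u,v) in blobs(p,(0,0,512,384),lo,hi,300): print(k,a,np.round([u,v]),np.round(onz(c,u,v,.048),4),np.round(deproj(c,u,v,d[int(v),int(u)]),4))
E
```

```text
axes [[0.984, -0.008, 0.179], [-0.008, -1.0, -0.001], [0.179, -0.001, -0.984]] t 2.6833 gap 0.0014607097788703876 F [0.3  0.55 0.45]
pos [0.5352 0.1418 0.1409] tgt [0.5614 0.1691 0.0854] tool shift mm [ 15.6 -27.5  59.2]
green 1002 [224. 178.] [0.5649 0.1643 0.048 ] [0.5649 0.1642 0.0485]
yellow 1116 [292. 179.] [0.5635 0.1088 0.048 ] [0.5636 0.109  0.0496]
blue 1104 [426. 180.] [ 0.562  -0.0015  0.048 ] [ 5.621e-01 -3.000e-04  5.000e-02]
white 93234 [258. 152.] [0.586  0.1362 0.048 ] [0.586  0.1362 0.0452]
white 4290 [298. 109.] [0.6199 0.1043 0.048 ] [0.6194 0.1047 0.0511]
white 921 [359. 180.] [0.5628 0.0539 0.048 ] [0.5628 0.0541 0.0484]
white 778 [  4. 252.] [0.5043 0.3504 0.048 ] [0.4895 0.3923 0.0008]
white 1695 [ 18. 328.] [0.4368 0.3447 0.048 ] [4.082e-01 3.862e-01 1.000e-04]
```

View pics/w1.png

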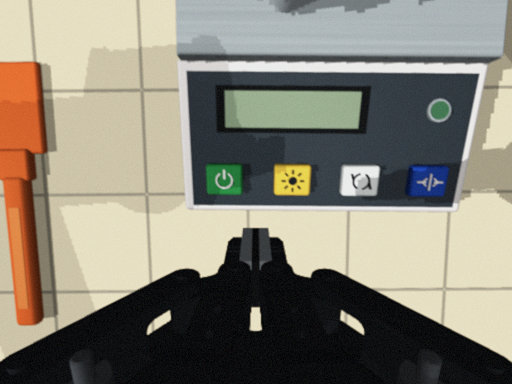

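The wrist view shows the four keys along row 180: green (224,178), yellow (292,179), white (359,180) and blue (426,180). It agrees with the fixed cameras to about 4 mm, so I'll use the averaged positions.

```bash
sed -i 's/^K=.*/K={"green":(.566,.1665),"white":(.5645,.0565),"blue":(.5635,.0008)}/' go.py; python3 go.py green 0.01
```

```text
axes [[0.984, -0.008, 0.176], [-0.008, -1.0, 0.001], [0.176, -0.002, -0.984]] t 2.7333 gap -0.00022037239250532385 F [-0.82  0.35  0.4 ]
pos [0.5331 0.1396 0.1406] tgt [0.5629 0.1665 0.0657] tool shift mm [ 15.9 -27.2  78.9]
```

{"api": "play_rows", "payload": {"rows": [[[0,0,0],[8,-14,10],1],[[0,0,0],[8,-13,10],1],[[0,0,0],[0,0,15],1],[[0,0,0],[0,0,15],1],[[0,0,0],[0,0,14],1],[[0,0,0],[0,0,8],1],[[0,0,0],[0,0,0],1],[[0,0,0],[0,0,0],1],[[0,0,0],[0,0,0],1],[[0,0,0],[0,0,0],1]]}}

```text
t: 3.57
tcp_pos: [0.5606, 0.1623, 0.0735]
tool_rot: [0.996, -0.008, 0.088, 0.001]
force: [-0.2, -0.6, 0.2]
finger_gap: -0.001
gripper_force: 0.0
```

```bash
python3 go.py green 0.0;  python3 - <<'E'
from station import *
from h import *
p,d=snapshot("wrist")
cv2.imwrite("pics/w2.png",p[...,::-1])
E
python3 go.py green 0.0
```

```text
axes [[0.984, -0.015, 0.175], [-0.015, -1.0, -0.0], [0.175, -0.003, -0.985]] t 3.5667 gap -0.0009203160066691065 F [-0.23 -0.58  0.15]
pos [0.5606 0.1623 0.0735] tgt [0.5646 0.1665 0.0559] tool shift mm [ 0.8 -4.3 18. ]
axes [[0.984, -0.015, 0.175], [-0.015, -1.0, -0.0], [0.175, -0.003, -0.985]] t 3.6167 gap 0.0019020640086530095 F [ 0.01 -0.59 -0.75]
pos [0.5607 0.1624 0.0735] tgt [0.5646 0.1665 0.0559] tool shift mm [ 0.7 -4.2 18. ]
```

View pics/w2.png

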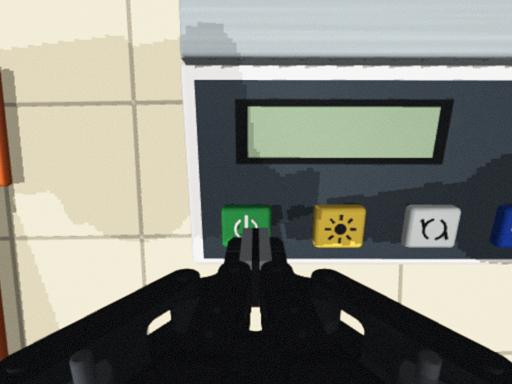

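The fingertip (256,230) is about 5 mm right of the green key's centre (246,226), which matches the computed -4.3 mm. I'll correct that and descend.

{"api": "play_rows", "payload": {"rows": [[[0,0,0],[1,-4.5,0],1],[[0,0,0],[0,0,6],1],[[0,0,0],[0,0,6],1],[[0,0,0],[0,0,2],1],[[0,0,0],[0,0,0],1],[[0,0,0],[0,0,0],1],[[0,0,0],[0,0,0],1],[[0,0,0],[0,0,0],1]]}}

```text
t: 4.28
tcp_pos: [0.5638, 0.1669, 0.059]
tool_rot: [0.996, -0.007, 0.087, 0.001]
force: [0.6, -0.6, -0.0]
finger_gap: 0.001
gripper_force: 0.0
```

{"api": "play_rows", "payload": {"rows": [[[0,0,0],[0,0,1],1],[[0,0,0],[0,0,1],1],[[0,0,0],[0,0,0],1],[[0,0,0],[0,0,0],1],[[0,0,0],[0,0,0],1]]}}

```text
t: 4.7
tcp_pos: [0.5641, 0.1669, 0.057]
tool_rot: [0.996, -0.007, 0.087, 0.001]
force: [-0.1, -0.6, -0.0]
finger_gap: -0.001
gripper_force: 0.0
```

```bash
python3 go.py green 0.0
```

```text
axes [[0.985, -0.015, 0.174], [-0.015, -1.0, -0.0], [0.174, -0.003, -0.985]] t 4.7 gap -0.0005779789193477974 F [-0.13 -0.62 -0.04]
pos [0.5641 0.1669 0.057 ] tgt [0.5646 0.1665 0.0559] tool shift mm [0.3 0.4 1.2]
```

{"api": "play_rows", "payload": {"rows": [[[0,0,0],[0,0,1],1],[[0,0,0],[0,0,0],1],[[0,0,0],[0,0,0],1],[[0,0,0],[0,0,0],1]]}}

```text
t: 5.03
tcp_pos: [0.5644, 0.1669, 0.0561]
tool_rot: [0.996, -0.007, 0.087, 0.001]
force: [-0.1, -0.3, 1.3]
finger_gap: -0.002
gripper_force: 0.3
```

{"api": "play_rows", "payload": {"rows": [[[0,0,0],[0,0,1],1],[[0,0,0],[0,0,0],1],[[0,0,0],[0,0,0],1],[[0,0,0],[0,0,0],1]]}}

```text
t: 5.37
tcp_pos: [0.5645, 0.1669, 0.0551]
tool_rot: [0.996, -0.007, 0.087, 0.001]
force: [0.2, 0.1, 0.9]
finger_gap: 0.0
gripper_force: 0.7
```

{"api": "play_rows", "payload": {"rows": [[[0,0,0],[0,0,1],1],[[0,0,0],[0,0,0],1],[[0,0,0],[0,0,0],1],[[0,0,0],[0,0,0],1]]}}

```text
t: 5.7
tcp_pos: [0.5647, 0.1669, 0.0541]
tool_rot: [0.996, -0.007, 0.087, 0.001]
force: [-0.1, -0.5, 2.9]
finger_gap: -0.001
gripper_force: 1.0
```

{"api": "play_rows", "payload": {"rows": [[[0,0,0],[0,0,1],1],[[0,0,0],[0,0,0],1],[[0,0,0],[0,0,0],1],[[0,0,0],[0,0,0],1]]}}

```text
t: 6.03
tcp_pos: [0.5649, 0.1669, 0.0531]
tool_rot: [0.996, -0.007, 0.087, 0.001]
force: [1.4, 0.3, 2.5]
finger_gap: -0.001
gripper_force: 1.3
```

{"api": "play_rows", "payload": {"rows": [[[0,0,0],[0,0,0],1]]}}

```text
t: 6.12
tcp_pos: [0.5649, 0.1669, 0.0531]
tool_rot: [0.996, -0.007, 0.087, 0.001]
force: [0.1, 0.5, 2.7]
finger_gap: 0.001
gripper_force: 1.3
```

{"api": "play_rows", "payload": {"rows": [[[0,0,0],[0,0,0],1]]}}

```text
t: 6.2
tcp_pos: [0.5649, 0.1669, 0.0531]
tool_rot: [0.996, -0.007, 0.087, 0.001]
force: [-0.7, -0.5, 2.9]
finger_gap: 0.001
gripper_force: 1.3
```

{"api": "play_rows", "payload": {"rows": [[[0,0,0],[0,0,0],1]]}}

```text
t: 6.28
tcp_pos: [0.5649, 0.1669, 0.0531]
tool_rot: [0.996, -0.007, 0.087, 0.001]
force: [0.6, 0.4, 2.8]
finger_gap: 0.002
gripper_force: 1.3
```

The force averages 2.7 N, with 1.3 N per pad, so the green key is about 3 mm in and registered. Now I'll lift and move over the yellow key to the white one.

{"api": "play_rows", "payload": {"rows": [[[0,0,0],[0,0,-5],1],[[0,0,0],[0,0,-10],1],[[0,0,0],[0,0,-10],1],[[0,0,0],[0,0,0],1],[[0,0,0],[0,20,0],1],[[0,0,0],[0,30,0],1],[[0,0,0],[0,30,0],1],[[0,0,0],[0,20,0],1],[[0,0,0],[0,10,0],1],[[0,0,0],[0,0,0],1],[[0,0,0],[0,0,0],1],[[0,0,0],[0,0,0],1]]}}

```text
t: 7.28
tcp_pos: [0.5587, 0.0575, 0.0778]
tool_rot: [0.996, -0.007, 0.087, 0.001]
force: [-0.2, -0.0, 0.1]
finger_gap: -0.001
gripper_force: 0.0
```

```bash
python3 go.py white 0.0;  python3 - <<'E'
from station import *
from h import *
p,d=snapshot("wrist")
cv2.imwrite("pics/w3.png",p[...,::-1])
E
```

```text
axes [[0.985, -0.014, 0.174], [-0.015, -1.0, -0.0], [0.174, -0.002, -0.985]] t 7.2833 gap -0.0014495255111302223 F [-0.16 -0.01  0.13]
pos [0.5587 0.0575 0.0778] tgt [0.5631 0.0565 0.0559] tool shift mm [ 0.6  0.9 22.4]
```

View pics/w3.png

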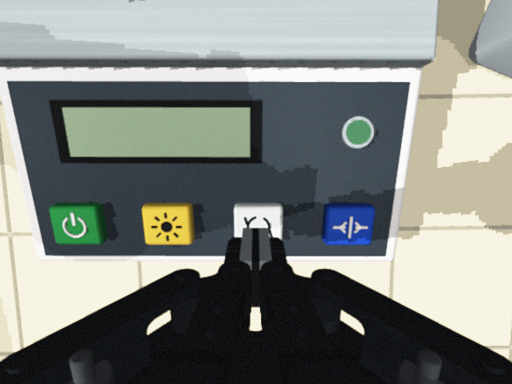

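The wrist view shows the fingertip (256,230) centred on the white key (258,224), and the green key is up again at (76,224).

{"api": "play_rows", "payload": {"rows": [[[0,0,0],[0.5,1,8],1],[[0,0,0],[0,0,8],1],[[0,0,0],[0,0,4],1],[[0,0,0],[0,0,1],1],[[0,0,0],[0,0,1],1],[[0,0,0],[0,0,1],1],[[0,0,0],[0,0,0],1],[[0,0,0],[0,0,0],1],[[0,0,0],[0,0,0],1]]}}

```text
t: 8.08
tcp_pos: [0.5631, 0.0559, 0.0552]
tool_rot: [0.996, -0.007, 0.087, 0.001]
force: [-0.3, -0.4, 0.9]
finger_gap: -0.003
gripper_force: 0.6
```

{"api": "play_rows", "payload": {"rows": [[[0,0,0],[0,0,1],1],[[0,0,0],[0,0,0],1],[[0,0,0],[0,0,0],1],[[0,0,0],[0,0,0],1]]}}

```text
t: 8.42
tcp_pos: [0.5634, 0.0559, 0.0542]
tool_rot: [0.996, -0.007, 0.087, 0.001]
force: [-0.7, 1.1, 2.1]
finger_gap: 0.001
gripper_force: 1.0
```

{"api": "play_rows", "payload": {"rows": [[[0,0,0],[0,0,1],1],[[0,0,0],[0,0,0],1],[[0,0,0],[0,0,0],1],[[0,0,0],[0,0,0],1]]}}

```text
t: 8.75
tcp_pos: [0.5636, 0.0558, 0.0531]
tool_rot: [0.996, -0.007, 0.087, 0.001]
force: [-2.4, 1.0, 2.7]
finger_gap: -0.001
gripper_force: 1.3
```

{"api": "play_rows", "payload": {"rows": [[[0,0,0],[0,0,0],1]]}}

```text
t: 8.83
tcp_pos: [0.5636, 0.0559, 0.0531]
tool_rot: [0.996, -0.007, 0.087, 0.001]
force: [-2.2, 0.4, 2.8]
finger_gap: 0.001
gripper_force: 1.3
```

White reads the same as green (2.7 N, 1.3 N per pad, about 3 mm in). Lifting and moving on to blue.

{"api": "play_rows", "payload": {"rows": [[[0,0,0],[0,0,-5],1],[[0,0,0],[0,0,-10],1],[[0,0,0],[0,0,-10],1],[[0,0,0],[0,0,0],1],[[0,0,0],[0,18,0],1],[[0,0,0],[0,28,0],1],[[0,0,0],[0,10,0],1],[[0,0,0],[0,0,0],1],[[0,0,0],[0,0,0],1],[[0,0,0],[0,0,0],1]]}}

```text
t: 9.67
tcp_pos: [0.5583, 0.0004, 0.0779]
tool_rot: [0.996, -0.007, 0.087, 0.001]
force: [-0.5, 0.3, 0.8]
finger_gap: -0.003
gripper_force: 0.0
```

```bash
python3 go.py blue 0.0;  python3 - <<'E'
from station import *
from h import *
p,d=snapshot("wrist")
cv2.imwrite("pics/w4.png",p[...,::-1])
E
```

```text
axes [[0.985, -0.015, 0.174], [-0.015, -1.0, -0.0], [0.174, -0.002, -0.985]] t 9.6667 gap -0.0025372238349974114 F [-0.5   0.29  0.83]
pos [5.583e-01 4.000e-04 7.790e-02] tgt [0.5621 0.0008 0.0559] tool shift mm [-0.1 -0.5 22.3]
```

View pics/w4.png

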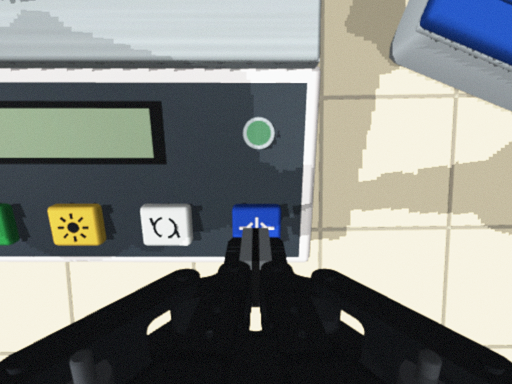

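The fingertip (256,230) is centred on the blue key (256,224), and the white key is up at (166,225).

{"api": "play_rows", "payload": {"rows": [[[0,0,0],[0,0,8],1],[[0,0,0],[0,0,8],1],[[0,0,0],[0,0,4],1],[[0,0,0],[0,0,1],1],[[0,0,0],[0,0,1],1],[[0,0,0],[0,0,1],1],[[0,0,0],[0,0,0],1],[[0,0,0],[0,0,0],1],[[0,0,0],[0,0,0],1]]}}

```text
t: 10.47
tcp_pos: [0.5622, -0.0001, 0.0552]
tool_rot: [0.996, -0.007, 0.087, 0.001]
force: [-1.0, 1.0, 0.9]
finger_gap: 0.004
gripper_force: 0.6
```

{"api": "play_rows", "payload": {"rows": [[[0,0,0],[0,0,1],1],[[0,0,0],[0,0,0],1],[[0,0,0],[0,0,0],1],[[0,0,0],[0,0,0],1]]}}

```text
t: 10.8
tcp_pos: [0.5626, -0.0001, 0.0542]
tool_rot: [0.996, -0.007, 0.087, 0.001]
force: [-1.5, 0.9, 1.6]
finger_gap: 0.001
gripper_force: 1.0
```

{"api": "play_rows", "payload": {"rows": [[[0,0,0],[0,0,1],1],[[0,0,0],[0,0,0.5],1],[[0,0,0],[0,0,0],1],[[0,0,0],[0,0,0],1],[[0,0,0],[0,0,0],1]]}}

```text
t: 11.22
tcp_pos: [0.5628, -0.0001, 0.0526]
tool_rot: [0.996, -0.007, 0.087, 0.001]
force: [-1.5, 0.7, 2.5]
finger_gap: 0.005
gripper_force: 1.5
```

{"api": "play_rows", "payload": {"rows": [[[0,0,0],[0,0,-5],1],[[0,0,0],[0,0,-15],1],[[0,0,0],[0,0,-30],1],[[0,0,0],[0,0,-30],1],[[0,0,0],[0,0,-20],1],[[0,0,0],[0,0,0],1],[[0,0,0],[0,0,0],1],[[0,0,0],[0,0,0],1],[[0,0,0],[0,0,0],1]]}}

```text
t: 11.97
tcp_pos: [0.545, 0.0002, 0.1499]
tool_rot: [0.996, -0.008, 0.086, 0.0]
force: [-0.3, 0.2, -0.5]
finger_gap: 0.002
gripper_force: 0.0
```

Run:
```python
from station import *
from h import *
p,d=snapshot("side");c=get_calibration("side")
q=np.load("pics/side.npz")["p"]
a=np.abs(p.astype(int)-q).max(2)
print("changed px over scale/tub/filter/brush/scraper:",[(a[y0:y1,x0:x1]>60).sum() for x0,y0,x1,y1 in((140,180,262,275),(305,120,345,155),(283,153,355,190),(135,293,218,355))])
cv2.imwrite("pics/s2.png",p[...,::-1])
```

```text
changed px over scale/tub/filter/brush/scraper: [np.int64(546), np.int64(802), np.int64(1437), np.int64(0)]
```

View pics/s2.png

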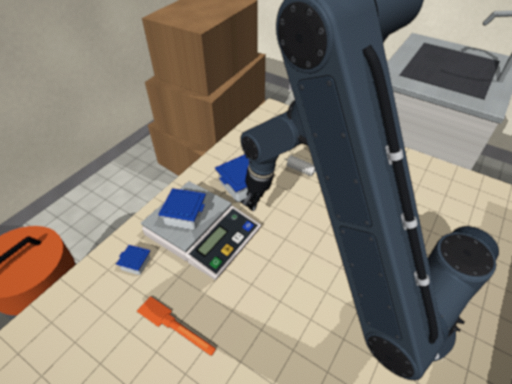

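The side view shows the tub (183,207), scraper (175,325) and keys where they were. The arm is clear and hides the filter. The pixels that changed come from the arm and its shadow. Handing in.

```bash
python3 -c "
from station import *
print(sign_off())"
```

```text
the job is handed in; nothing more can be done
None
```

I pressed the green, white and blue keys once each, in that order, each about 3 mm in at under 3 N by the force readings, then lifted the arm clear and handed the job in at about 12 s; sign-off gave no verdict, and the last picture showed the tub and scraper unmoved but the arm hid the filter.

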